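Vent and recharge the sparkling-water unit at the worktop nipple

ROBOT

A 6-joint arm with a two-finger parallel gripper is mounted at the origin on a cart in front of the work surface, level with it; the furniture and walls round the work are solid. World frame = base frame: x ahead of the robot, y to its left, z up, the work surface at z = 0. Lengths are in mm, angles in rad, forces in N, time in s.
With the tool pointing down it reaches from about 275 to 750 mm from the base axis. Payload 10.2 kg.
Tool frame: the origin (TCP) lies between the finger pads; the fingertips stand 17 mm ahead of it and the grasp point (between the pads) lies 2 mm behind it; z points along the fingers, y is the line along which they close (so a half turn about z gives the same grasp; the last joint's range is limited). The gripper opens to 85 mm and grips with 20 to 120 N. Pads are 22 mm wide; open, the fingers measure 114 mm over their backs; the gripper's body (76 mm by 85 mm) begins 54 mm behind the grasp point. The pads swing forward as they close: fully open they stand 13 mm farther back than shut.
Start: joints at [-1.524, 0.313, 1.498, -0, 1.331, -0.223], TCP at [139.92, -506.018, 248.294] pointing down, gripper open.
Joint ranges: [-2.94, 2.94], [-0.97, 2.17], [0.19, 2.56], [-1.23, 4.37], [0.02, 3.11], [-2.88, 2.88]. Speed limits (rad/s): [2.39, 2.39, 3.01, 3.14, 3.14, 3.14].

INTERFACE

Orientations are given as a unit quaternion [w, x, y, z].
In Python, from rig import * gives the robot as it stands.
- The arm moves only by the tool step_arm, never from a script. Its argument "commands" is text: rows parted by semicolons, each of 7 numbers parted by spaces: the opening, from 0 (shut) to 1 (fully open), then the shift along the tool's x, y, z in cm, then the turn, a rotation vector about the tool's x, y, z in rad. In form: hand x y z rx ry rz; .... A call has 1 to 20 rows; each row is the pose to reach, as a shift and turn from the pose commanded when the call began, along the tool's axes at that moment; what a row does not reach only later rows make up. A row lasts 1/12 s, in which the tool goes at most 41.7 mm and 7.16 degrees, less where a joint would pass 70% of its speed; a pose out of reach is approached as far as the arm can. A call with a gripper value outside its range is refused whole. The fingers move at their own pace and stop on an object; "newtons" is the grip in N (left out, the last holds). Time passes only in rows, so rows that repeat a pose let the fingers close. It gives the time, the measured TCP pose, the force, the opening and the grip force at its end, in the units of the state.
- sense(): the state, without advancing time (a new reading comes with each control period).
- capture(name): name is "scene" or "top" or "wrist"; returns the picture (480x640x3 uint8, red, green, blue); there is no depth.
- camera_model(name): a dict with "mtx" (3x3 intrinsics, pixels), "eye" and "rotation" of the camera in the world. Camera axes: x right, y down, z forward; pixel columns grow to the right and rows downward; lengths in mm; the calibration is good to about 2 mm. A picture is of the moment at which its call begins: read the wrist's pose just before it. camera_model takes no time and is no camera call; for the wrist camera it gives the pose at the moment of the call.
- finish_job(): hands the job in; it is judged then, once.
Trained networks look in the newest picture that a camera, given by its name, has taken for a name from the list of things; names that differ only in an ending like _2 or _b are one class to them, and where a whole thing is asked for, a point or a joint stands for the part that bears it (a point fixed in the world has none). Each returns a list of dicts, best first, with "score" (0 to 1); they miss things now and then, are a little off and sometimes report something else, mostly with a low value. They report only what shows in the picture. A call takes as long as a camera call. They do not tell look-alikes from the thing itself.
- search_frame(camera, label): "rect" ([centre column, centre row, width, height] in pixels, round what is visible of it).
- trace(camera, label): "mask" (480x640 bool, what is visible of it) and "rect" ([centre column, centre row, width, height] in pixels, round what is visible of it).
- spot_point(camera, label): "xy" ([column, row] in pixels: a listed point, or the origin of a listed thing).
The state is a dict: "time_s": time; "joints": joint angles; "dq": joint speeds; "tau": joint torques, N m; "eef_pos": TCP position; "ee_rot": TCP orientation; "force": force on the tool from outside, world axes, zero at the start; "wrist_torque": the same for the moment, N m; "grip_width": opening from 0.0 (shut) to 1.0 (fully open); "grip_force": force on a finger pad.
Only numpy, scipy, OpenCV 4.12 (cv2) and the standard library are available. Lean on these libraries where they do the work, as an engineer would, in place of code of your own. Each camera call takes 0.05 s, during which the arm holds its last target. There are 200 camera calls.

TASK

Get the under-counter sparkling-water unit ready for a new charge: press the black mushroom vent valve down until it latches, then turn its knob clockwise until it is released and let it pop up again. After that pick up the charging coupler that stands on the worktop, press it squarely onto the slanted nipple until it snaps, and keep it pressed against the nipple's spring for two seconds; finish while the gripper still holds it pressed there. Leave the mug, the fish tin and the little sauce cup where they stand.

Things in the scene. Friction and masses are not known exactly. Their poses are not given: they have to be found in the camera images.
- vent_valve: vent valve fixed to the worktop: a steel housing 48 mm in diameter (foot flange 68 mm) and 44 mm high, carrying a black mushroom head 42 mm in diameter with a straight grip bar across its top. Origin at the centre of the underside, z up. It and the nipple block may change places. (A dish shelf hangs over the sink, left of and behind the work: draw the arm back before swinging round to it.)
- vent_bar (a point): top centre of the vent valve's grip bar, 84 mm above the worktop when the head is up. The bar is 36 mm long, 12 mm thick and 14 to 18 mm high above the mushroom's dome; the point's x axis runs along the bar, y across it, z up; it moves and turns with the head.
- vent_push (a joint): how far the mushroom head is pressed down, m: 0 = up, stop at 0.008. A spring pushes it up. Pressing takes about 8 N at first, then less; pressed to the stop it latches, and stays at about 0.006 when let go.
- vent_turn (a joint): angle of the mushroom head in rad, growing clockwise seen from above, 0 to 1.15 (stop); starts at 0 to 0.1 and stays where it is left (turning takes up to about 0.07 N m). When the head is latched down, turning it to 0.8 or more (1.05 is a good aim) withdraws the latch, and the head pops up as soon as the fingers let go of it.
- nipple_block: steel block fixed to the worktop, foot plate 100 x 78 mm, body 76 x 60 x 39 mm high, with a boss 37 mm in diameter leaning 0.42 rad (24 degrees) from vertical towards the block's own -x side; the charging nipple sticks 38 mm out of the boss. Origin at the centre of the underside, z up.
- nipple_tip (a point): tip of the charging nipple, a round-ended steel pin 16 mm in diameter; the point's z axis runs outward along the pin (leaning 0.42 rad from vertical). The tip moves with the pin as it is pressed in.
- nipple (a joint): how far the nipple's pin is pressed into the boss along its axis, m: 0 = out (spring), stop at 0.0085. The force is about 11 N at the start, drops away to about 3 N near 0.006 (the snap), then is 8 to 9 N up to the stop. Snapped on means more than 0.0055, 0.007 is a good place to hold; it springs right back to 0 when let go.
- coupler: charging coupler, loose hand tool 109 mm long, 0.15 kg, standing on its mouth. Origin at the mouth's centre, z along the tool to the handle. From the mouth: steel cup 32-37 mm in diameter up to 32 mm; steel collar 44 mm in diameter from 32 to 44 mm; black square handle 24 x 24 mm (flats square to its x and y) from 44 to 103 mm, to be gripped close above the collar; a 20 mm end button.
- coupler_mouth (a point): centre of the coupler's mouth (open end of its bore, 20 mm in diameter, 24 mm deep), axes as the coupler. When the nipple touches the bore's bottom, this point lies 24 mm behind the nipple's tip along the nipple's axis.
- key_mug: white mug with dots, 78 mm in diameter with a handle, 93 mm high; bystander. Origin at the centre of the underside.
- tuna_tin: flat round fish tin, 86 mm in diameter, 40 mm high; bystander. Origin at the centre of the underside.
- sauce_cup: small clear sauce cup, 64 mm in diameter, 35 mm high; bystander. Origin at the centre of the underside.
Mind the look-alikes: they are no part of the job. Leave any blue, pink or turquoise look-alike of the coupler alone.

How it is judged:
By the outcome, as a careful person would: the job done as asked, in the order asked, and still so for the second after the job is handed in, while the arm keeps its last pose, push and grip.
It also fails if it takes over 72 s, if anything falls off the work surface, if the arm or the gripper's body presses on something with over 40 N, if the wrist force passes 120 N, or if a joint passes its speed limit or range.

## Working session

There is one attempt and no reset: what is moved stays moved. The work goes in short steps, Python scripts to look and compute and a tool call to move; the robot and the scene stay as the last step left them, time stands still between calls to the robot, and variables do not carry over. Pictures are saved under pics/ and viewed, at most 10 in all, crops included, and the job is handed in when it is done.

Besides the shell and the picture viewer there is one more tool, called by a JSON object that holds its "name" and its "arguments", one argument or row to a line. step_arm: Moves the arm, as the interface text tells. Its arguments: {"type":"object","properties":{"commands":{"type":"string"},"newtons":{"type":"number"}},"required":["commands"]}

```bash
mkdir -p pics; ls; cat > h.py <<'E'
from rig import *
import numpy as np, cv2
from scipy.spatial.transform import Rotation as R
def ray(cam,uv,m=None):
    m=m or camera_model(cam)
    d=np.array(m["rotation"])@np.linalg.inv(np.array(m["mtx"]))@np.array([uv[0],uv[1],1.])
    return np.array(m["eye"],float),d/np.linalg.norm(d)
def atz(cam,uv,z,m=None):
    e,d=ray(cam,uv,m); return e+d*(z-e[2])/d[2]
def tri(rs):
    A=0;b=0
    for e,d in rs:
        P=np.eye(3)-np.outer(d,d);A=A+P;b=b+P@e
    p=np.linalg.solve(A,b)
    return p,[np.linalg.norm((np.eye(3)-np.outer(d,d))@(p-e)) for e,d in rs]
def proj(m,p):
    c=np.array(m["rotation"]).T@(np.array(p,float)-np.array(m["eye"])); c=np.array(m["mtx"])@c; return c[:2]/c[2]
def q2R(q): return R.from_quat([q[1],q[2],q[3],q[0]])
def save(name,im): cv2.imwrite("pics/"+name+".png",im[:,:,::-1])
E
python3 - <<'E'
from h import *
np.set_printoptions(precision=1,suppress=True)
s=sense();print(s)
print(camera_model("scene"),camera_model("top"))
for c in("scene","top"):
    save(c+"1",capture(c))
    for l in("vent_bar","nipple_tip","coupler_mouth","vent_valve","nipple_block","coupler"):
        print(c,l,[(np.array(r["xy"]),round(r["score"],2)) for r in spot_point(c,l)[:4]])
E
```

```text
pics
{'time_s': 0.0, 'joints': array([-1.5,  0.3,  1.5,  0. ,  1.3, -0.2]), 'dq': array([-0., -0.,  0., -0., -0., -0.]), 'tau': array([  0. , -41.2, -26. ,  -0. ,   0. ,  -0. ]), 'eef_pos': array([ 139.9, -505.8,  247.7]), 'ee_rot': array([-0. ,  1. ,  0.1,  0. ]), 'force': array([-0.4, -0.7,  0.3]), 'wrist_torque': array([-0.,  0.,  0.]), 'grip_force': 0.0, 'grip_width': 0.9979072999896231}
{'mtx': array([[499.8,   0. , 318. ],
       [  0. , 499.8, 237.8],
       [  0. ,   0. ,   1. ]]), 'eye': array([159.4, 477.9, 808.7]), 'rotation': array([ 0.1, -0.2,  0.9, -0.4])} {'mtx': array([[514.3,   0. , 315.1],
       [  0. , 514.3, 236. ],
       [  0. ,   0. ,   1. ]]), 'eye': array([ 362.2, -140.7, 1268.1]), 'rotation': array([ 0. , -0.7,  0.7, -0. ])}
scene vent_bar [(array([290.6, 434.7]), 0.57), (array([300.4, 183.1]), 0.47)]
scene nipple_tip [(array([280.9, 248.3]), 0.49)]
scene coupler_mouth [(array([356.7, 248.5]), 0.96), (array([339.7, 275. ]), 0.87), (array([361.4, 224.9]), 0.86), (array([297.4, 216. ]), 0.57)]
scene vent_valve [(array([299. , 215.8]), 0.78)]
scene nipple_block [(array([274.1, 278.8]), 0.91), (array([301. , 214.4]), 0.62)]
scene coupler [(array([340. , 277.1]), 0.94), (array([360.6, 250.3]), 0.8), (array([363.8, 223.7]), 0.69), (array([403.9, 243.6]), 0.46)]
top vent_bar [(array([372.1, 179.9]), 0.76)]
top nipple_tip []
top coupler_mouth []
top vent_valve [(array([374., 186.]), 0.91)]
top nipple_block [(array([290. , 203.6]), 0.58), (array([249.5, 274.8]), 0.58)]
top coupler [(array([316.7, 249.6]), 0.7), (array([387.1, 246.9]), 0.57), (array([352.6, 256.5]), 0.52), (array([375.2, 288.2]), 0.51)]
```

```bash
sed -i 's/np.array(m\["rotation"\])/q2R(m["rotation"]).as_matrix()/' h.py; grep -n rotation h.py; python3 - <<'E'
import cv2
a=cv2.imread("pics/scene1.png")[130:450,170:490];b=cv2.imread("pics/top1.png")[130:330,220:460]
cv2.imwrite("pics/s1z.png",cv2.resize(a,(600,600),interpolation=cv2.INTER_CUBIC))
cv2.imwrite("pics/t1z.png",cv2.resize(b,(720,600),interpolation=cv2.INTER_CUBIC))
E
```

```text
6:    d=q2R(m["rotation"]).as_matrix()@np.linalg.inv(np.array(m["mtx"]))@np.array([uv[0],uv[1],1.])
17:    c=q2R(m["rotation"]).as_matrix().T@(np.array(p,float)-np.array(m["eye"])); c=np.array(m["mtx"])@c; return c[:2]/c[2]
```

View pics/s1z.png

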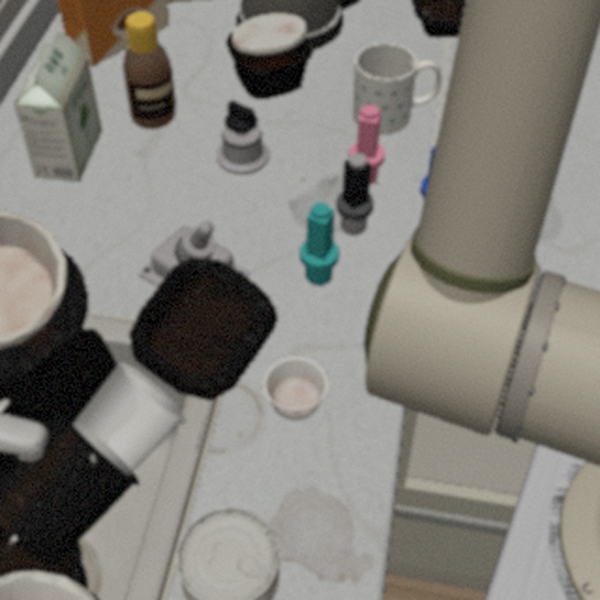

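View pics/t1z.png

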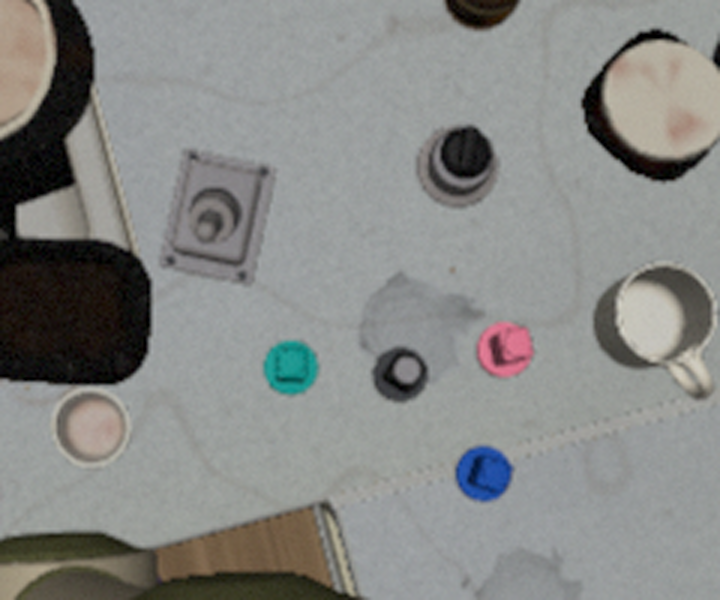

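```bash
python3 - <<'E'
from h import *
np.set_printoptions(precision=1,suppress=True)
S=lambda uv:ray("scene",uv);T=lambda uv:ray("top",uv)
print("vent",atz("top",(374,186),0),atz("scene",(299,215.8),0))
print("coupler",atz("top",(354.3,254.3),38),atz("top",(355,253),109),atz("scene",(356.7,248.5),0))
print("block",atz("top",(293,202),0), "tip",tri([S((280.9,248.3)),T((289,205.5))]),tri([S((170+205/1.875,130+226/1.875)),T((289,205.5))]))
print("bar",tri([S((300.4,183.1)),T((372.1,179.9))]))
m=camera_model("wrist");s=sense();Rt=q2R(s["ee_rot"]);
print(m["mtx"],Rt.inv().apply(np.array(m["eye"])-s["eef_pos"]),(Rt.inv()*q2R(m["rotation"])).as_matrix(),Rt.as_matrix())
for l,uv in(("teal",(292,367)),("pink",(505,349)),("blue",(485,473)),("mug",(650,318)),("sauce",(90,427))):
    print(l,atz("top",(220+uv[0]/3,130+uv[1]/3),38))
E
```

```text
vent [ 593.2 -294.5    0. ] [ 591.1 -282.7   -0. ]
coupler [ 421.  -240.6   38. ] [ 420.5 -236.5  109. ] [ 425.5 -242.6    0. ]
block [553.4 -92.4   0. ] tip (array([527.7, -88.1, 102.3]), [np.float64(2.3941310593976244), np.float64(2.3941310593976883)]) (array([529.8, -87.3,  95.5]), [np.float64(1.1437235266706125), np.float64(1.1437235266707322)])
bar (array([ 584.9, -278.9,  105.2]), [np.float64(3.513826099658589), np.float64(3.513826099658484)])
[[343.6   0.  321.2]
 [  0.  343.6 243.2]
 [  0.    0.    1. ]] [  82.5   -0.6 -125.1] [[ 0.  -0.9 -0.3]
 [ 1.   0.   0. ]
 [-0.  -0.3  0.9]] [[ 1.   0.3  0. ]
 [ 0.3 -1.  -0. ]
 [ 0.   0.  -1. ]]
teal [ 425.9 -152.1   38. ]
pink [ 439.9 -322.4   38. ]
blue [ 341.3 -305.1   38. ]
mug [ 464.4 -439.    38. ]
sauce [378.7   8.6  38. ]
```

```bash
cat >> h.py <<'E'
def down(yaw): # tool x at yaw in world, z down
    return R.from_euler("z",yaw)*R.from_quat([1,0,0,0])
def plan(p,Rt):
    s=sense();R0=q2R(s["ee_rot"])
    print("t",round(s["time_s"],2),"shift cm",np.round(R0.inv().apply(np.array(p)-s["eef_pos"])/10,2),"rot",np.round((R0.inv()*Rt).as_rotvec(),3),"w",round(s["grip_width"],3))
E
python3 - <<'E'
from h import *
plan([540,-240,250],down(0))
E
```

```text
t 0.7 shift cm [ 45.65 -14.98  -0.17] rot [ 0.   -0.    0.27] w 1.002
```

{"name": "step_arm", "arguments": {
  "commands": "1 45.6 -15 -0.2 0 0 0.27;1 45.6 -15 -0.2 0 0 0.27;1 45.6 -15 -0.2 0 0 0.27;1 45.6 -15 -0.2 0 0 0.27;1 45.6 -15 -0.2 0 0 0.27;1 45.6 -15 -0.2 0 0 0.27;1 45.6 -15 -0.2 0 0 0.27;1 45.6 -15 -0.2 0 0 0.27;1 45.6 -15 -0.2 0 0 0.27;1 45.6 -15 -0.2 0 0 0.27;1 45.6 -15 -0.2 0 0 0.27;1 45.6 -15 -0.2 0 0 0.27;1 45.6 -15 -0.2 0 0 0.27;1 45.6 -15 -0.2 0 0 0.27;1 45.6 -15 -0.2 0 0 0.27;1 45.6 -15 -0.2 0 0 0.27;1 45.6 -15 -0.2 0 0 0.27"
}}

```text
time_s: 2.12
eef_pos: [538.7, -240.8, 250.5]
ee_rot: [0.0, 1.0, -0.001, 0.0]
force: [-0.9, 0.7, -0.8]
grip_width: 0.997
grip_force: 0.0
```

```bash
python3 - <<'E'
from h import *
np.set_printoptions(precision=1,suppress=True)
s=sense();print(s["time_s"],s["eef_pos"],s["ee_rot"])
m=camera_model("wrist");im=capture("wrist");save("w1",im)
for l,z in(("vent_bar",84),("nipple_tip",95),("coupler_mouth",0),("vent_valve",0),("nipple_block",0),("coupler",0)):
    print(l,[(np.array(r["xy"]),round(r["score"],2),atz("wrist",r["xy"],z,m)) for r in spot_point("wrist",l)[:4]])
E
```

```text
2.1167 [ 538.7 -240.8  250.5] [ 0.  1. -0.  0.]
vent_bar [(array([378.6, 161.8]), 0.72, array([ 594.3, -287.8,   84. ]))]
nipple_tip [(array([135.2, 251.5]), 0.81, array([519.4, -78.7,  95. ]))]
coupler_mouth [(array([372.8, 354.6]), 0.89, array([ 342.9, -306.8,    0. ])), (array([387.8, 286.6]), 0.86, array([ 439.8, -320.3,    0. ])), (array([248.4, 295.2]), 0.83, array([ 428.4, -151.7,    0. ])), (array([320.8, 302. ]), 0.62, array([ 419.1, -239.6,   -0. ]))]
vent_valve [(array([368.3, 155.8]), 0.66, array([ 592.9, -290.3,    0. ])), (array([377.1, 161.8]), 0.45, array([ 586.7, -300. ,    0. ]))]
nipple_block [(array([180.7, 197.4]), 0.6, array([548.4, -85.2,   0. ]))]
coupler [(array([386.9, 290.8]), 0.8, array([ 434.2, -319.6,    0. ])), (array([318.8, 300.3]), 0.74, array([ 421.4, -237.2,    0. ])), (array([248., 298.]), 0.71, array([ 424.7, -151. ,    0. ])), (array([369.4, 352.6]), 0.66, array([ 345.9, -302.3,    0. ]))]
```

View pics/w1.png

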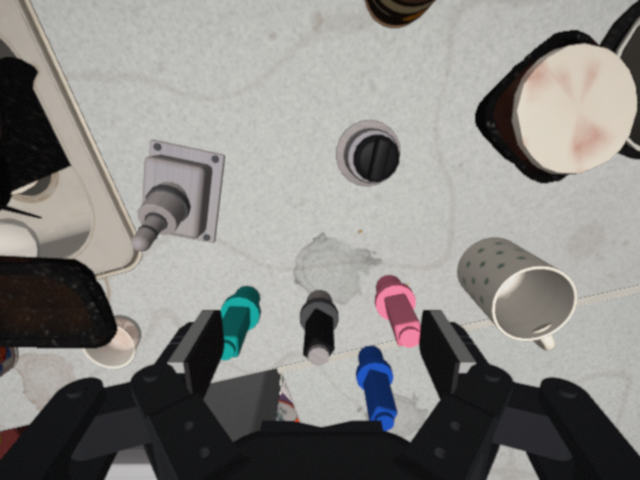

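```bash
python3 - <<'E'
from h import *
np.set_printoptions(precision=3,suppress=True)
print(sense()["joints"])
im=cv2.imread("pics/w1.png")
A=cv2.resize(im[115:195,330:410],(400,400),interpolation=cv2.INTER_CUBIC)
B=cv2.resize(im[280:370,280:360],(356,400),interpolation=cv2.INTER_CUBIC)
A=cv2.convertScaleAbs(A,alpha=1.6,beta=10)
cv2.imwrite("pics/w1z.png",np.hstack([A,B]))
E
```

```text
[-0.617  0.457  1.285  0.     1.399  0.954]
```

View pics/w1z.png

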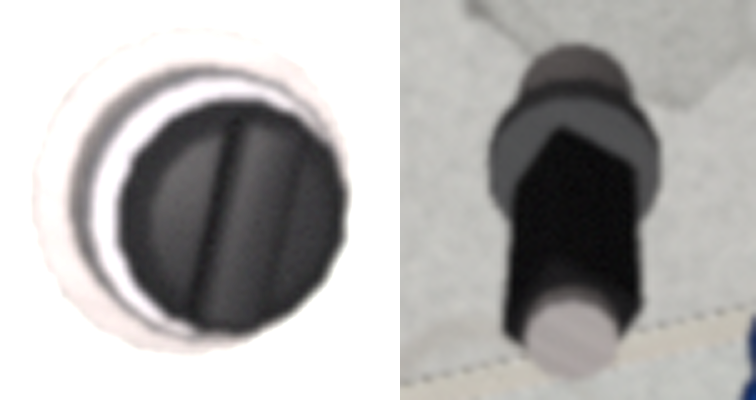

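```bash
cat >> h.py <<'E'
def full(cam): 
    return camera_model(cam)
E
python3 - <<'E'
from h import *
np.set_printoptions(precision=3,suppress=True)
f=lambda x,y:(330+x/5,115+y/5)
for a,b in(((243,125),(210,315)),((238,120),(200,315)),((303,150),(272,325))):
    p,q=atz("wrist",f(*a),84),atz("wrist",f(*b),84); d=p-q
    print(p,q,np.arctan2(d[1],d[0]))
print(atz("wrist",f(253,222),84))
plan([593,-288.5,150],down(0))
E
```

```text
[ 612.312 -286.077   84.   ] [ 581.676 -282.168   84.   ] -0.12690435980561013
[ 613.09  -285.223   84.   ] [ 581.676 -280.486   84.   ] -0.1496763663784906
[ 608.405 -296.086   84.   ] [ 580.01  -292.699   84.   ] -0.1187147749637125
[ 596.937 -288.557   84.   ]
t 2.47 shift cm [ 5.37  4.84 10.03] rot [ 0. -0. -0.] w 0.999
```

{"name": "step_arm", "arguments": {
  "commands": "0.5 5.6 4.8 4 0 0 0.13;0.5 5.6 4.8 8 0 0 0.13;0.5 5.6 4.8 10 0 0 0.13;0.5 5.6 4.8 10 0 0 0.13;0.5 5.6 4.8 10 0 0 0.13;0.5 5.6 4.8 10 0 0 0.13"
}}

```text
time_s: 2.97
eef_pos: [595.7, -287.9, 152.2]
ee_rot: [0.0, 0.998, -0.065, 0.001]
force: [0.1, -0.1, 0.5]
grip_width: 0.501
grip_force: 0.0
```

```bash
python3 - <<'E'
from h import *
np.set_printoptions(precision=1,suppress=True)
s=sense();print(s["time_s"],s["eef_pos"],s["joints"])
m=camera_model("wrist");im=capture("wrist");save("w2",im)
for l,z in(("vent_bar",84),("vent_valve",0)):
    print(l,[(np.array(r["xy"]),round(r["score"],2),atz("wrist",r["xy"],z,m)) for r in spot_point("wrist",l)[:4]])
u,v=map(int,proj(m,[594,-288.5,84]));print(u,v)
a=im[v-90:v+90,u-120:u+120]
cv2.imwrite("pics/w2z.png",cv2.convertScaleAbs(cv2.resize(a,None,fx=3,fy=3,interpolation=cv2.INTER_CUBIC)[:,:,::-1],alpha=1.6,beta=10))
E
```

```text
2.9667 [ 595.7 -287.9  152.2] [-0.6  0.7  1.2  0.   1.3  1.1]
vent_bar [(array([321.1, 271.7]), 0.81, array([ 594.9, -287.1,   84. ]))]
vent_valve [(array([320.7, 231.4]), 0.78, array([ 595.7, -286.9,    0. ]))]
323 272
```

View pics/w2z.png

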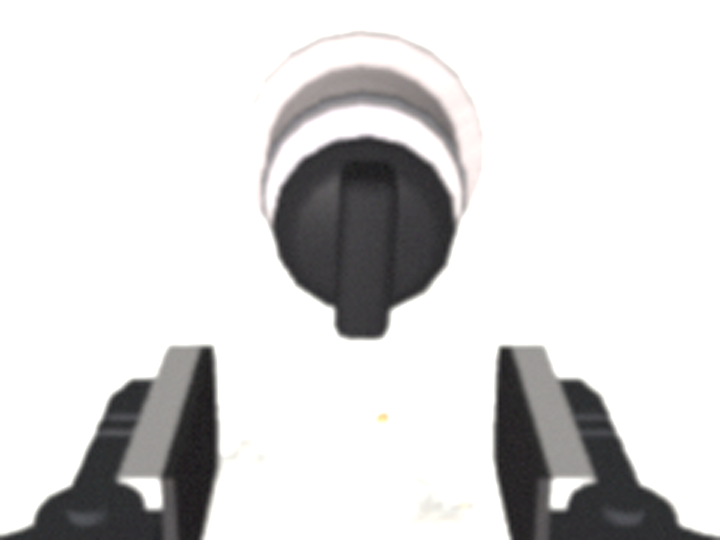

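{"name": "step_arm", "arguments": {
  "commands": "0.35 0 0.1 3 0 0 0.04;0.35 0 0.1 5.5 0 0 0.04;0.35 0 0.1 6.3 0 0 0.04;0.35 0 0.1 6.3 0 0 0.04;0 0 0.1 6.3 0 0 0.04;0 0 0.1 6.3 0 0 0.04;0 0 0.1 6.3 0 0 0.04;0 0 0.1 6.3 0 0 0.04;0 0 0.1 6.3 0 0 0.04;0 0 0.1 6.3 0 0 0.04",
  "newtons": 60
}}

```text
time_s: 3.95
eef_pos: [595.9, -289.6, 88.6]
ee_rot: [0.001, 0.996, -0.085, 0.001]
force: [0.8, -4.5, 6.1]
grip_width: 0.122
grip_force: 62.7
```

{"name": "step_arm", "arguments": {
  "commands": "0 0 0 0.2 0 0 0;0 0 0 0.4 0 0 0;0 0 0 0.6 0 0 0;0 0 0 0.8 0 0 0;0 0 0 0.9 0 0 0;0 0 0 0.9 0 0 0;0 0 0 0.9 0 0 0"
}}

```text
time_s: 4.53
eef_pos: [596.2, -289.7, 81.6]
ee_rot: [0.001, 0.996, -0.085, 0.002]
force: [-4.2, -1.0, 20.9]
grip_width: 0.118
grip_force: 64.6
```

{"name": "step_arm", "arguments": {
  "commands": "0 0 0 0.15 0 0 0;0 0 0 0.3 0 0 0;0 0 0 0.3 0 0 0;0 0 0 0.3 0 0 0"
}}

```text
time_s: 4.87
eef_pos: [596.4, -289.8, 81.3]
ee_rot: [0.002, 0.996, -0.085, 0.002]
force: [-10.5, 3.5, 38.5]
grip_width: 0.117
grip_force: 66.8
```

{"name": "step_arm", "arguments": {
  "commands": "0 0 0 -0.3 0 0 0;0 0 0 -0.35 0 0 0;0 0 0 -0.35 0 0 0.12;0 0 0 -0.35 0 0 0.24;0 0 0 -0.35 0 0 0.36;0 0 0 -0.35 0 0 0.48;0 0 0 -0.35 0 0 0.6;0 0 0 -0.35 0 0 0.72;0 0 0 -0.35 0 0 0.84;0 0 0 -0.35 0 0 0.94;0 0 0 -0.35 0 0 1.02;0 0 0 -0.35 0 0 1.02;0 0 0 -0.35 0 0 1.02"
}}

```text
time_s: 5.95
eef_pos: [595.6, -290.5, 81.6]
ee_rot: [0.001, 0.828, -0.561, 0.002]
force: [-5.3, -4.4, 17.5]
grip_width: 0.12
grip_force: 64.2
```

{"name": "step_arm", "arguments": {
  "commands": "0.35 0 0 0 0 0 0;0.35 0 0 -0.1 0 0 0;0.35 0 0 -0.5 0 0 0;0.35 0 0 -3 0 0 0;0.35 0 0 -7 0 0 0;0.35 0 0 -7 0 0 0;0.35 0 0 -7 0 0 0;0.35 0 0 -7 0 0 0"
}}

```text
time_s: 6.62
eef_pos: [594.9, -288.4, 147.9]
ee_rot: [-0.0, 0.828, -0.561, -0.001]
force: [-0.2, -0.2, -0.4]
grip_width: 0.352
grip_force: 0.0
```

```bash
python3 - <<'E'
from h import *
np.set_printoptions(precision=1,suppress=True)
s=sense();print(s["time_s"],s["eef_pos"])
m=camera_model("wrist");im=capture("wrist");save("w3",im)
for l,z in(("vent_bar",84),("vent_bar",78),("vent_valve",0)):
    print(l,[(np.array(r["xy"]),round(r["score"],2),atz("wrist",r["xy"],z,m)) for r in spot_point("wrist",l)[:4]])
print("expect",proj(m,[595.5,-289.5,84]),proj(m,[595.5,-289.5,78]))
u,v=map(int,proj(m,[595.5,-289.5,84]))
a=im[v-90:v+90,u-120:u+120]
cv2.imwrite("pics/w3z.png",cv2.convertScaleAbs(cv2.resize(a,None,fx=3,fy=3,interpolation=cv2.INTER_CUBIC)[:,:,::-1],alpha=1.6,beta=10))
E
```

```text
6.6167 [ 594.9 -288.4  147.9]
vent_bar [(array([320.3, 270.9]), 0.72, array([ 596.1, -288.4,   84. ]))]
vent_bar [(array([320.3, 270.9]), 0.72, array([ 595.1, -286. ,   78. ]))]
vent_valve [(array([323. , 231.5]), 0.73, array([ 593.9, -288.5,    0. ]))]
expect [321.9 269.6] [321.9 265.8]
```

View pics/w3z.png

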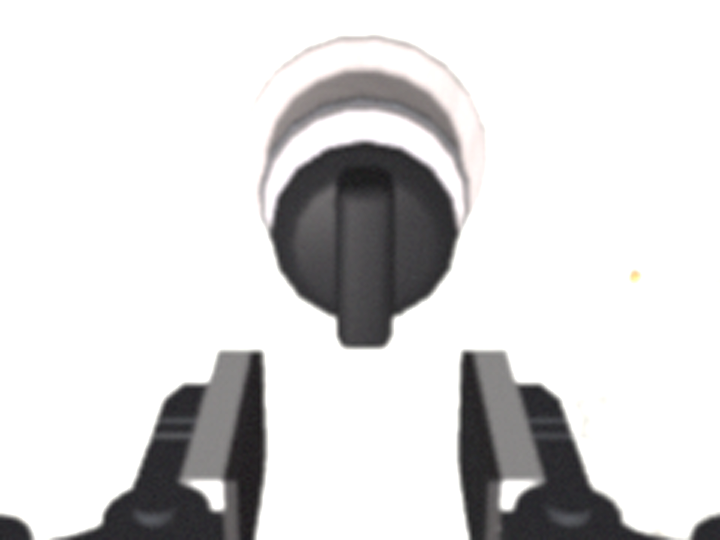

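```bash
python3 - <<'E'
from h import *
np.set_printoptions(precision=3,suppress=True)
# tray: scene & top
S=lambda u,v:ray("scene",(170+u/1.875,130+v/1.875));T=lambda u,v:ray("top",(220+u/3,130+v/3))
# top-view right edge top/bottom corners; scene: far side corner (200,262),(270,310) near-sink... 
for a,b in(((150,300),(215,393)),((135,245),(272,320)),((130,375),(150,375)),((75,310),(205,330)),((135,245),(210,262)),((130,378),(272,320)),((130,378),(215,393))):
    p,e=tri([S(*b),T(*a)]);print(a,b,p,e[0])
# w1 model
import numpy as np
m=camera_model("wrist");s=sense();Rt=q2R(s["ee_rot"])
off=Rt.inv().apply(np.array(m["eye"])-s["eef_pos"]);rel=Rt.inv()*q2R(m["rotation"])
R1=q2R([0,1,-.001,0]);p1=np.array([538.7,-240.8,250.5])
rot=(R1*rel).as_quat();m1=dict(mtx=m["mtx"],eye=p1+R1.apply(off),rotation=[rot[3],*rot[:3]])
g=lambda x,y:(280+(x-400)/4.45,280+y/4.444)
P=[atz("wrist",g(*c),44,m1) for c in((560,130),(634,170),(513,188))]
for q in P:print(q)
print([np.arctan2(*(P[i]-P[0])[1::-1]) for i in(1,2)])
print("button",atz("wrist",g(570,345),109,m1),"collar",atz("wrist",g(574,150),44,m1))
E
```

```text
(150, 300) (215, 393) [ 495.36   -25.844 -110.023] 1.3528306362537796
(135, 245) (272, 320) [479.046 -39.717  36.719] 46.844347723317846
(130, 375) (150, 375) [473.316  14.359  -0.348] 61.34513706705942
(75, 310) (205, 330) [470.192  17.008  75.385] 1.5907197176649515
(135, 245) (210, 262) [505.823 -36.756 104.711] 10.424444486895624
(130, 378) (272, 320) [418.059 -25.307  70.531] 2.13074252766493
(130, 378) (215, 393) [446.915  -1.948 -46.301] 28.59004055139365
[ 432.992 -234.368   44.   ]
[ 421.83  -252.571   44.   ]
[ 416.767 -222.621   44.   ]
[np.float64(-2.1208850104779184), np.float64(2.5149455506884317)]
button [ 419.393 -237.322  109.   ] collar [ 427.442 -237.775   44.   ]
```

```bash
python3 - <<'E'
from h import *
np.set_printoptions(precision=1,suppress=True)
plan([421,-238.5,190],down(-.58))
S=lambda u,v:ray("scene",(170+u/1.875,130+v/1.875));T=lambda u,v:ray("top",(220+u/3,130+v/3))
for a,b in(((10,60),(10,270)),((53,60),(65,280))):
    p,e=tri([S(*b),T(*a)]);print(p,e[0])
E
```

```text
t 6.82 shift cm [-11.1  14.3  -4.2] rot [ 0.   0.  -0.6] w 0.347
[657.   62.5 119. ] 2.158512492333542
[650.5  27.3  73.9] 17.268403892306033
```

{"name": "step_arm", "arguments": {
  "commands": "0.6 0 0 -3 0 0 -0.1;0.6 -3 4 -4.2 0 0 -0.2;0.6 -6 8 -4.2 0 0 -0.3;0.6 -9 12 -4.2 0 0 -0.4;0.6 -11.1 14.3 -4.2 0 0 -0.5;0.6 -11.1 14.3 -4.2 0 0 -0.61;0.6 -11.1 14.3 -4.2 0 0 -0.61;0.6 -11.1 14.3 -4.2 0 0 -0.61;0.6 -11.1 14.3 -4.2 0 0 -0.61"
}}

```text
time_s: 7.57
eef_pos: [421.9, -239.3, 190.7]
ee_rot: [0.0, 0.958, -0.287, 0.0]
force: [0.1, 0.0, -1.0]
grip_width: 0.6
grip_force: 0.0
```

```bash
python3 - <<'E'
from h import *
np.set_printoptions(precision=3,suppress=True)
s=sense();print(s["time_s"],s["eef_pos"],s["joints"])
m=camera_model("wrist");im=capture("wrist");save("w4",im)
for l,z in(("coupler_mouth",0),("coupler",0)):
    print(l,[(np.array(r["xy"]),round(r["score"],2),atz("wrist",r["xy"],z,m)) for r in spot_point("wrist",l)[:4]])
print("expect top, bottom",proj(m,[421,-238.5,109]),proj(m,[421,-238.5,0]))
u,v=map(int,proj(m,[421,-238.5,60]));print(u-100,v-75)
a=im[v-75:v+75,u-100:u+100]
cv2.imwrite("pics/w4z.png",cv2.convertScaleAbs(cv2.resize(a,None,fx=4,fy=4,interpolation=cv2.INTER_CUBIC)[:,:,::-1],alpha=1.6,beta=20))
E
```

```text
7.5667 [ 421.942 -239.349  190.717] [-0.758  0.281  1.699  0.     1.161  1.395]
coupler_mouth [(array([322.8, 222.7]), 0.83, array([ 418.58 , -238.052,    0.   ])), (array([420.2, 251. ]), 0.66, array([ 342.422, -301.926,    0.   ])), (array([246.6, 259.8]), 0.59, array([ 428.18 , -154.578,    0.   ]))]
coupler [(array([386.1, 155.2]), 0.96, array([ 439.688, -319.433,    0.   ])), (array([243.2, 264.3]), 0.93, array([ 426.217, -148.868,    0.   ])), (array([421.3, 249.8]), 0.65, array([ 342.935, -303.411,    0.   ]))]
expect top, bottom [322.063 263.263] [321.798 220.387]
221 164
```

View pics/w4z.png

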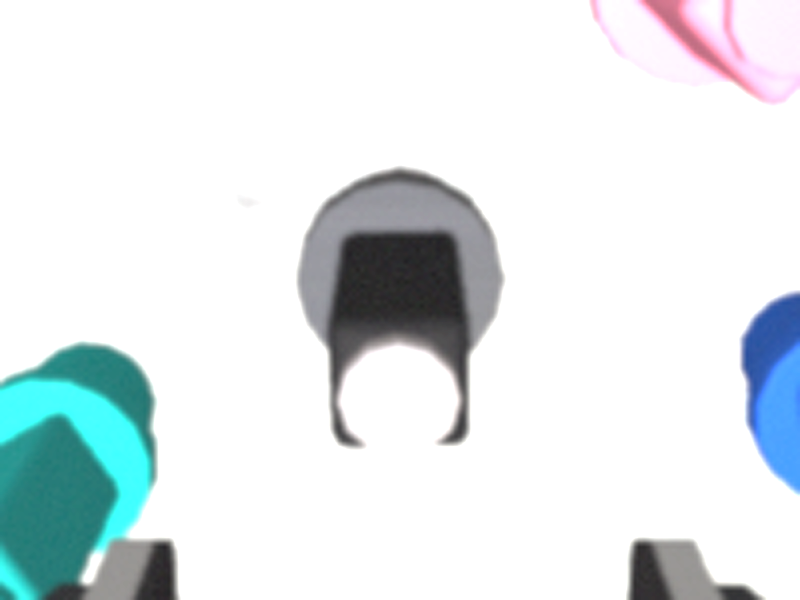

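{"name": "step_arm", "arguments": {
  "commands": "0.6 -0.1 0 3.5 0 0 0;0.6 -0.1 0 7 0 0 0;0.6 -0.1 0 10 0 0 0;0.6 -0.1 0 12 0 0 0;0.6 -0.1 0 12.5 0 0 0;0.6 -0.1 0 12.5 0 0 0;0.6 -0.1 0 12.5 0 0 0;0 -0.1 0 12.5 0 0 0;0 -0.1 0 12.5 0 0 0;0 -0.1 0 12.5 0 0 0;0 -0.1 0 12.5 0 0 0;0 -0.1 0 12.5 0 0 0;0 -0.1 0 12.5 0 0 0;0 -0.1 0 12.5 0 0 0",
  "newtons": 80
}}

```text
time_s: 8.88
eef_pos: [421.0, -238.9, 67.1]
ee_rot: [0.001, 0.958, -0.286, 0.001]
force: [-0.2, 1.3, 6.1]
grip_width: 0.269
grip_force: 78.0
```

{"name": "step_arm", "arguments": {
  "commands": "0 0 0 -2 0 0 0;0 0 0 -5 0 0 0;0 0 0 -8 0 0 0;0 0 0 -11 0 0 0;0 0 0 -13.5 0 0 0;0 0 0 -13.5 0 0 0;0 0 0 -13.5 0 0 0"
}}

```text
time_s: 9.47
eef_pos: [420.7, -238.6, 201.8]
ee_rot: [0.001, 0.958, -0.286, 0.001]
force: [1.2, -0.6, -1.7]
grip_width: 0.274
grip_force: 78.7
```

```bash
python3 - <<'E'
from h import *
np.set_printoptions(precision=3,suppress=True)
s=sense();print(s["time_s"],s["eef_pos"],s["force"],s["grip_width"])
m=camera_model("wrist");Rt=q2R(s["ee_rot"])
off=Rt.inv().apply(np.array(m["eye"])-s["eef_pos"]);rel=Rt.inv()*q2R(m["rotation"])
R1=q2R([0,1,-.001,0]);p1=np.array([538.7,-240.8,250.5])
rot=(R1*rel).as_quat();m1=dict(mtx=m["mtx"],eye=p1+R1.apply(off),rotation=[rot[3],*rot[:3]])
C=[atz("wrist",c,3,m1) for c in((150,139),(226,153),(214,243))]
D=[atz("top",(220+u/3,130+v/3),3) for u,v in((188,150),(275,167),(245,283),(162,268))]
for q in C+D:print(q)
an=lambda a,b:np.arctan2(*(a-b)[1::-1])
print("w1 yaw",an(C[1],C[2]),an(C[0],C[1])-np.pi/2,"top",an(D[1],D[2]),an(D[0],D[3]),an(D[0],D[1])-np.pi/2,an(D[3],D[2])-np.pi/2)
print("centre",(C[0]+C[2])/2,np.mean(D,0))
im=capture("wrist");save("w5",im);m=camera_model("wrist")
for l,z in(("nipple_tip",95),("nipple_block",0)):
    print(l,[(np.array(r["xy"]),round(r["score"],2),atz("wrist",r["xy"],z,m)) for r in spot_point("wrist",l)[:4]])
E
```

```text
9.4667 [ 420.661 -238.57   201.807] [ 1.235 -0.571 -1.679] 0.2735888861402887
[609.79  -62.378   3.   ]
[ 595.625 -140.029    3.   ]
[ 495.867 -117.42     3.   ]
[608.285 -66.768   3.   ]
[ 593.846 -138.949    3.   ]
[ 497.162 -113.974    3.   ]
[509.777 -45.544   3.   ]
w1 yaw -0.22287661158926686 -0.1804310168578276 top -0.25278660211194365 -0.21221830639260186 -0.1974402135812583 -0.18231292431685553
centre [552.828 -89.899   3.   ] [552.268 -91.309   3.   ]
nipple_tip [(array([ 54.1, 250.5]), 0.62, array([523.968, -77.587,  95.   ]))]
nipple_block []
```

```bash
cat >> h.py <<'E'
def nip(psi,yaw,lean=.42):
    a=np.array([-np.sin(lean)*np.cos(psi),-np.sin(lean)*np.sin(psi),np.cos(lean)])
    ax=np.cross([0,0,1],a);ax/=np.linalg.norm(ax)
    return a,R.from_rotvec(ax*lean)*down(yaw)
E
python3 - <<'E'
from h import *
a,Rt=nip(-.2,-.58)
T=np.array([527,-86,97])
plan(T+a*125,Rt)
E
```

```text
t 9.62 shift cm [ -4.12 -16.69  -1.14] rot [ 0.155  0.392 -0.001] w 0.273
```

{"name": "step_arm", "arguments": {
  "commands": "0 0 -2 -3 0 0 0;0 -1 -5 -3 0 0 0;0 -2 -8 -3 0 0.1 0;0 -3 -11 -3 0.05 0.2 0;0 -4.1 -14 -2 0.1 0.3 0;0 -4.1 -16.7 -1.1 0.155 0.392 0;0 -4.1 -16.7 -1.1 0.155 0.392 0;0 -4.1 -16.7 -1.1 0.155 0.392 0;0 -4.1 -16.7 -1.1 0.155 0.392 0"
}}

```text
time_s: 10.37
eef_pos: [477.7, -76.8, 211.5]
ee_rot: [-0.018, 0.937, -0.28, 0.208]
force: [0.7, -0.6, -1.7]
grip_width: 0.27
grip_force: 79.0
```

```bash
python3 - <<'E'
from h import *
np.set_printoptions(precision=3,suppress=True)
s=sense();print(s["time_s"],s["eef_pos"],s["joints"],s["force"])
im=capture("wrist");save("w6",im);m=camera_model("wrist")
W={}
for l in("nipple_tip","coupler_mouth"):
    r=spot_point("wrist",l);print(l,[(q["xy"],round(q["score"],2)) for q in r[:3]])
print("expect tip",proj(m,[527,-86,97]))
Rt=q2R(s["ee_rot"])
print("expect mouth",proj(m,s["eef_pos"]+Rt.apply([0,0,67])))
for c in("top","scene"):
    save(c+"6",capture(c));r=spot_point(c,"nipple_tip");print(c,[(q["xy"],round(q["score"],2)) for q in r[:3]])
E
```

```text
10.3667 [477.723 -76.75  211.549] [-0.453  0.067  1.96   0.154  0.713  1.601] [ 0.662 -0.559 -1.652]
nipple_tip [([318.5, 246.4], 0.62)]
coupler_mouth [([593.4, 196.0], 0.65), ([323.6, 270.7], 0.59)]
expect tip [321.281 242.388]
expect mouth [322.167 270.722]
top [([292.6, 203.5], 0.6), ([287.4, 207.3], 0.39)]
scene [([279.3, 250.8], 0.42)]
```

View pics/w6.png

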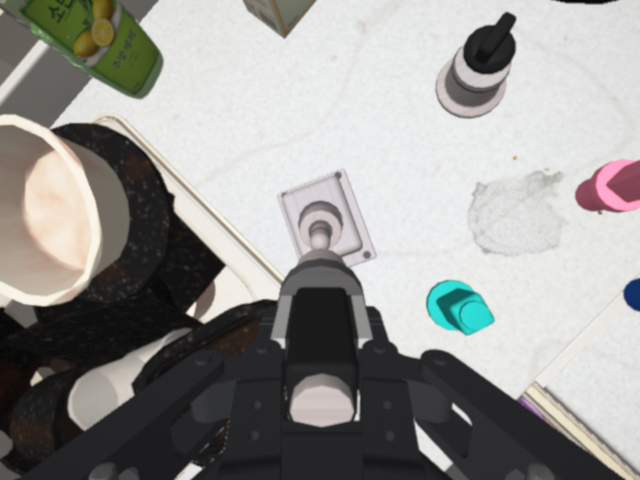

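```bash
python3 - <<'E'
import cv2,numpy as np
def c(n,u,v,w=40,k=10): 
    a=cv2.imread(f"pics/{n}.png")[v-w*3//8:v+w*3//8,u-w//2:u+w//2]
    a=cv2.resize(a,(400,300),interpolation=cv2.INTER_CUBIC)
    return cv2.normalize(a,None,0,255,cv2.NORM_MINMAX)
# scale: 400/w
P=[c("top1",290,203),c("scene1",278,252),c("w1",155,222,80),c("w6",322,230,80)]
cv2.imwrite("pics/comp.png",np.vstack([np.hstack(P[:2]),np.hstack(P[2:])]))
E
```

```text
(no output)
```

View pics/comp.png

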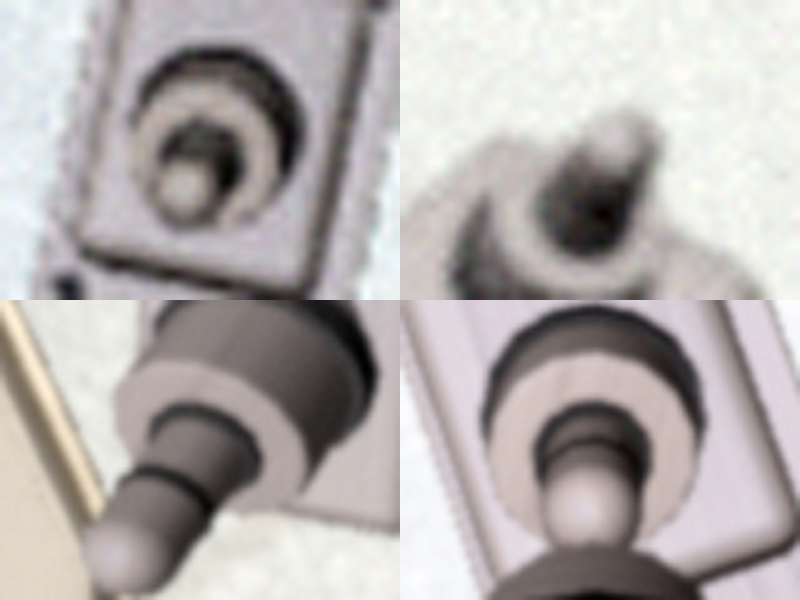

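```bash
python3 - <<'E'
from h import *
np.set_printoptions(precision=2,suppress=True)
s=sense();m=camera_model("wrist");Rt=q2R(s["ee_rot"])
off=Rt.inv().apply(np.array(m["eye"])-s["eef_pos"]);rel=Rt.inv()*q2R(m["rotation"])
R1=q2R([0,1,-.001,0]);p1=np.array([538.7,-240.8,250.5])
rot=(R1*rel).as_quat();m1=dict(mtx=m["mtx"],eye=p1+R1.apply(off),rotation=[rot[3],*rot[:3]])
rs=dict(top=ray("top",(288.5,207.3)),scene=ray("scene",(280.2,252)),w1=ray("wrist",(141.2,241.4),m1),w6=ray("wrist",(319.6,241),m))
a,_=nip(-.2,-.58)
import itertools
for k in(["top","scene"],["top","scene","w1"],["scene","w1"],["top","w1"],["w1","w6"],["top","scene","w1","w6"]):
    p,e=tri([rs[i] for i in k]);print(k,p,np.round(e,1),"tip",p+8*a)
p,e=tri(list(rs.values()))
print("boss ctr chk",proj(m,p-a*30),proj(m1,p-a*30),"obs (320.6,229) w1 (153,214)")
C=np.array([552.5,-90.6]);d=(p+8*a)[:2]-C;c,sn=np.cos(-.2),np.sin(-.2);print("tip in block frame",c*d[0]+sn*d[1],-sn*d[0]+c*d[1])
print("TCP line offset at tip (tool xy mm):",Rt.inv().apply(p+8*a-s["eef_pos"]),Rt.inv().apply(a))
E
```

```text
['top', 'scene'] [526.45 -85.85  94.19] [0.5 0.5] tip [523.25 -85.21 101.49]
['top', 'scene', 'w1'] [526.86 -85.49  94.28] [0.2 1.  1.1] tip [523.66 -84.85 101.58]
['scene', 'w1'] [526.81 -85.37  94.29] [1.1 1.1] tip [523.61 -84.73 101.59]
['top', 'w1'] [527.32 -85.26  94.34] [0.6 0.6] tip [524.12 -84.62 101.64]
['w1', 'w6'] [528.46 -85.27  95.77] [0.4 0.4] tip [525.27 -84.62 103.07]
['top', 'scene', 'w1', 'w6'] [527.38 -85.36  94.51] [0.6 1.6 0.6 1.6] tip [524.19 -84.71 101.81]
boss ctr chk [321.2  231.38] [156.89 220.24] obs (320.6,229) w1 (153,214)
tip in block frame -28.918278092177236 0.14394488999646704
TCP line offset at tip (tool xy mm): [ -2.48  -0.73 119.63] [ 0.  0. -1.]
```

{"name": "step_arm", "arguments": {
  "commands": "0 -0.25 -0.07 1 0 0 0;0 -0.25 -0.07 3 0 0 0;0 -0.25 -0.07 4.5 0 0 0;0 -0.25 -0.07 4.5 0 0 0;0 -0.25 -0.07 5 0 0 0;0 -0.25 -0.07 5.5 0 0 0;0 -0.25 -0.07 6 0 0 0;0 -0.25 -0.07 6 0 0 0"
}}

```text
time_s: 11.38
eef_pos: [500.3, -79.4, 155.9]
ee_rot: [-0.018, 0.937, -0.28, 0.208]
force: [0.4, 0.3, -0.7]
grip_width: 0.271
grip_force: 79.1
```

```bash
python3 - <<'E'
from h import *
np.set_printoptions(precision=2,suppress=True)
s=sense();Rt=q2R(s["ee_rot"])
print(s["time_s"],"force tool",Rt.inv().apply(s["force"]),s["wrist_torque"],"tip in tool",Rt.inv().apply(np.array([524.2,-84.7,101.8])-s["eef_pos"]),s["grip_width"])
im=capture("wrist");save("w7",im);m=camera_model("wrist")
a=im[150:360,180:460];cv2.imwrite("pics/w7z.png",cv2.convertScaleAbs(cv2.resize(a,(800,600),interpolation=cv2.INTER_CUBIC)[:,:,::-1],alpha=1.5,beta=20))
E
```

```text
11.3833 force tool [-0.16 -0.32  0.79] [ 0.05  0.32 -0.01] tip in tool [ 0.37  0.25 59.34] 0.2710766973909178
```

{"name": "step_arm", "arguments": {
  "commands": "0 0 0 0.4 0 0 0;0 0 0 0.8 0 0 0;0 0 0 1.2 0 0 0;0 0 0 1.4 0 0 0;0 0 0 1.4 0 0 0;0 0 0 1.4 0 0 0"
}}

```text
time_s: 11.93
eef_pos: [505.9, -80.5, 143.3]
ee_rot: [-0.018, 0.937, -0.28, 0.208]
force: [-0.6, -0.1, -1.5]
grip_width: 0.272
grip_force: 79.1
```

```bash
cat > st.py <<'E'
from h import *
np.set_printoptions(precision=2,suppress=True)
s=sense();Rt=q2R(s["ee_rot"])
print(s["time_s"],"force tool",Rt.inv().apply(s["force"]),s["wrist_torque"],"tip in tool",Rt.inv().apply(np.array([524.2,-84.7,101.8])-s["eef_pos"]),s["grip_width"],s["joints"])
E
python3 st.py
```

```text
11.9333 force tool [-1.    0.59  1.1 ] [ 0.05  0.28 -0.04] tip in tool [ 0.27  0.32 45.59] 0.2718007022012246 [-0.43  0.23  1.97  0.18  0.53  1.58]
```

{"name": "step_arm", "arguments": {
  "commands": "0 0 0 0.2 0 0 0;0 0 0 0.4 0 0 0;0 0 0 0.5 0 0 0;0 0 0 0.5 0 0 0"
}}

```text
time_s: 12.27
eef_pos: [507.9, -80.9, 139.3]
ee_rot: [-0.018, 0.937, -0.28, 0.209]
force: [-5.4, 0.4, 6.1]
grip_width: 0.276
grip_force: 80.1
```

```bash
python3 st.py
```

```text
12.2667 force tool [-2.    1.55 -7.76] [ 0.06  0.65 -0.03] tip in tool [ 0.07  0.45 41.1 ] 0.2761806204167791 [-0.43  0.24  1.97  0.19  0.52  1.58]
```

{"name": "step_arm", "arguments": {
  "commands": "0 0 0 0.15 0 0 0;0 0 0 0.3 0 0 0;0 0 0 0.3 0 0 0;0 0 0 0.3 0 0 0"
}}

```text
time_s: 12.6
eef_pos: [509.2, -81.2, 136.0]
ee_rot: [-0.018, 0.937, -0.28, 0.208]
force: [0.1, -0.3, 0.3]
grip_width: 0.272
grip_force: 79.3
```

```bash
python3 st.py
```

```text
12.6 force tool [ 0.31  0.17 -0.23] [0.1  0.21 0.05] tip in tool [ 0.22  0.36 37.57] 0.2717296823495704 [-0.43  0.25  1.97  0.19  0.51  1.58]
```

{"name": "step_arm", "arguments": {
  "commands": "0 0 0 0.15 0 0 0;0 0 0 0.3 0 0 0;0 0 0 0.3 0 0 0;0 0 0 0.3 0 0 0"
}}

```text
time_s: 12.93
eef_pos: [510.4, -81.4, 133.5]
ee_rot: [-0.018, 0.937, -0.28, 0.209]
force: [-3.3, 2.2, 5.3]
grip_width: 0.273
grip_force: 79.9
```

```bash
python3 st.py
```

```text
12.9333 force tool [-1.67 -0.96 -6.35] [0.09 0.43 0.01] tip in tool [ 0.13  0.4  34.78] 0.27346103268004435 [-0.43  0.26  1.97  0.19  0.51  1.58]
```

{"name": "step_arm", "arguments": {
  "commands": "0 0 0 0.05 0 0 0;0 0 0 0.1 0 0 0;0 0 0 0.1 0 0 0;0 0 0 0.1 0 0 0;0 0 0 0.1 0 0 0"
}}

```text
time_s: 13.35
eef_pos: [510.7, -81.5, 132.8]
ee_rot: [-0.018, 0.937, -0.28, 0.209]
force: [-4.9, 1.2, 6.8]
grip_width: 0.276
grip_force: 80.8
```

```bash
python3 st.py
```

```text
13.35 force tool [-1.76  0.48 -8.29] [ 0.13  0.58 -0.  ] tip in tool [ 0.06  0.41 33.97] 0.2760529006575148 [-0.43  0.26  1.97  0.19  0.5   1.57]
```

{"name": "step_arm", "arguments": {
  "commands": "0 0 0 0 0 0 0;0 0 0 0 0 0 0;0 0 0 0 0 0 0;0 0 0 0 0 0 0;0 0 0 0 0 0 0;0 0 0 0 0 0 0;0 0 0 0 0 0 0;0 0 0 0 0 0 0;0 0 0 0 0 0 0;0 0 0 0 0 0 0;0 0 0 0 0 0 0;0 0 0 0 0 0 0;0 0 0 0 0 0 0;0 0 0 0 0 0 0;0 0 0 0 0 0 0;0 0 0 0 0 0 0;0 0 0 0 0 0 0;0 0 0 0 0 0 0;0 0 0 0 0 0 0;0 0 0 0 0 0 0"
}}

```text
time_s: 15.02
eef_pos: [510.7, -81.5, 132.8]
ee_rot: [-0.018, 0.937, -0.28, 0.209]
force: [-5.9, 0.8, 7.4]
grip_width: 0.269
grip_force: 80.8
```

{"name": "step_arm", "arguments": {
  "commands": "0 0 0 0 0 0 0;0 0 0 0 0 0 0;0 0 0 0 0 0 0;0 0 0 0 0 0 0;0 0 0 0 0 0 0;0 0 0 0 0 0 0;0 0 0 0 0 0 0;0 0 0 0 0 0 0;0 0 0 0 0 0 0;0 0 0 0 0 0 0;0 0 0 0 0 0 0;0 0 0 0 0 0 0;0 0 0 0 0 0 0;0 0 0 0 0 0 0;0 0 0 0 0 0 0;0 0 0 0 0 0 0;0 0 0 0 0 0 0;0 0 0 0 0 0 0;0 0 0 0 0 0 0;0 0 0 0 0 0 0"
}}

```text
time_s: 16.68
eef_pos: [510.7, -81.5, 132.8]
ee_rot: [-0.018, 0.937, -0.28, 0.209]
force: [-5.1, 1.4, 7.9]
grip_width: 0.269
grip_force: 80.8
```

```bash
python3 st.py; python3 - <<'E'
from h import *
a=capture("wrist");b=capture("top")
print([(q["xy"],round(q["score"],2)) for q in spot_point("wrist","coupler_mouth")[:3]])
cv2.imwrite("pics/w8z.png",np.hstack([cv2.resize(a[120:480,180:460],(420,540)),cv2.resize(b[130:330,240:380],(378,540))])[:,:,::-1])
E
```

```text
16.6833 force tool [-1.59  0.27 -9.36] [ 0.12  0.55 -0.03] tip in tool [ 0.08  0.42 33.95] 0.2691747452582784 [-0.43  0.26  1.97  0.19  0.5   1.57]
[([486.4, 347.7], 0.92), ([324.4, 275.1], 0.73)]
```

View pics/w8z.png

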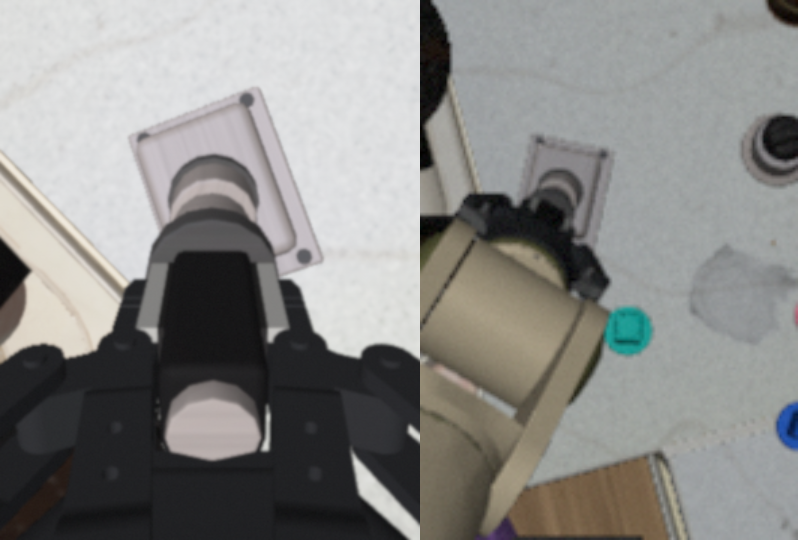

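The coupler sits straight on the pin. The force fell away at the snap, then rose to a steady 9–10 N that held for over 3 s, so I'm handing the job in.

```bash
python3 -c "
from rig import *
print(finish_job())"
```

```text
the job is handed in; nothing more can be done
None
```

The job is handed in: the vent valve was pressed to its stop, turned about 1.02 rad clockwise and seen back up, and the coupler was snapped onto the nipple, held pressed for over 3 s and is still gripped there; the mug, tin and sauce cup were not touched.

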